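# Release the control vial from its gate dispenser

## Task

One of the two gate dispensers holds a short, thick amber vial, the other a long, thin tube. With the fingertips press the rocker pad of the dispenser with the short thick vial all the way down, keep it down until the vial has rolled under the gate and come to rest against the stop at the bottom of its chute, then let the pad come back up so that the gate is shut again. Do not touch or lift the vial or the tube, do not work the other dispenser, and leave everything else where it is.

Things in the scene. Friction and masses are not known exactly. Their poses are not given: they have to be found in the camera images.
- vial_dispenser: White dispenser fixed to the table. Origin under its centre; x up the chute, y to the rocker side. Open chute, 62 mm wide, walls 30 mm; floor slopes from z 12 mm at the stop wall (x -140) to 55 (x 130). Clear gate crosses at x 10. Rocker lies along x beside the chute, pivot at (-65, 48, 60) mm. Highest part 86 mm, lifted gate 112. Yaw within 0.25; the two are alike and may swap sides. This one holds the short thick vial.
- tube_dispenser: White dispenser fixed to the table. Origin under its centre; x up the chute, y to the rocker side. Open chute, 62 mm wide, walls 30 mm; floor slopes from z 12 mm at the stop wall (x -140) to 55 (x 130). Clear gate crosses at x 10. Rocker lies along x beside the chute, pivot at (-65, 48, 60) mm. Highest part 86 mm, lifted gate 112. Yaw within 0.25; the two are alike and may swap sides. This one holds the long thin tube and is to be left alone.
- vial_pad (a point): centre of the top of the press pad: level aluminium plate 44 x 50 mm, black rubber top, at (-150, 70, 67) mm of its dispenser at rest, free space below. Pressed to its stop it goes down about 40 mm and shifts 7 mm towards +x of the dispenser. This is the pad to press.
- tube_pad (a point): centre of the top of the press pad: level aluminium plate 44 x 50 mm, black rubber top, at (-150, 70, 67) mm of its dispenser at rest, free space below. Pressed to its stop it goes down about 40 mm and shifts 7 mm towards +x of the dispenser. Not to be pressed.
- vial_rocker (a joint): angle of the aluminium rocker, rad: 0 = at rest with the gate shut, grows as the pad is pressed, 0.5 = at its stop with the gate fully up. A spring returns it to 0 as soon as it is let go; the pad needs about 1.5 N to start and 4 N at the stop. The gate lets the vial through from about 0.35 on.
- tube_rocker (a joint): angle of the aluminium rocker, rad: 0 = at rest with the gate shut, grows as the pad is pressed, 0.5 = at its stop with the gate fully up. A spring returns it to 0 as soon as it is let go; the pad needs about 1.5 N to start and 4 N at the stop. To be left alone.
- vial_center (a point): centre of the short thick vial, amber glass with black cap, 30 mm diameter, 46 mm long, 55 g or so, lying across the chute behind the gate (centre at about x = 28, z = 54 mm of its dispenser). It rolls down by itself when the gate is up, in about 1 s, and stops at about x = -125, z = 30 mm of its dispenser.
- tube_center (a point): centre of the long thin tube, amber glass with black cap, 16 mm diameter, 58 mm long, lying across the other chute behind its gate.
- cassette0: flat white test cassette 70 x 22 x 6 mm, loose on the table; origin under its centre. Leave alone.
- cassette1: flat white test cassette 70 x 22 x 6 mm, loose on the table; origin under its centre. Leave alone.
- jar: small standing jar, 32 mm diameter, 55 mm high, between the dispensers; origin under its centre. Leave alone.
- pen: black pen lying on the table, 130 mm long, 10 mm thick; origin under its middle. Leave alone.
- disinfectant: white bottle, 68 mm diameter, 170 mm high, to the right; origin under its centre. Leave alone.
- carton: white carton 200 (x) x 120 x 90 mm, to the left; origin under its centre. Leave alone.
- vial: the same vial; origin at its centre, y along its axis towards the cap.
- tube: the same tube; origin at its centre, y along its axis towards the cap.
Things that resemble listed ones, but are neither listed nor needed, are in the scene too. Leave any green or pink look-alike of the vial alone.

How it is judged:
By the outcome, as a careful person would: the job done as asked, in the order asked, and still so for the second after the job is handed in, with the robot touching nothing.
It also fails if it takes over 35 s, if anything falls off the work surface, if the arm or the gripper's body presses on something with over 40 N, if the wrist force passes 120 N, or if a joint passes its speed limit or range.

## Robot

A 6-joint arm with a two-finger parallel gripper is mounted at the origin on the work surface. World frame = base frame: x ahead of the robot, y to its left, z up, the work surface at z = 0. Lengths are in m, angles in rad, forces in N, time in s.
With the tool pointing down it reaches from about 0.375 to 0.975 m from the base axis. Payload 3.8 kg.
Tool frame: the origin (TCP) lies midway between the tips of the shut fingers; the grasp point (between the pads) lies 19 mm behind it; x points along the fingers, z is the direction in which the jaws open and shut, and the axes are right-handed (so a half turn about x gives the same grasp; the last joint's range is limited). The gripper opens to 85 mm and grips with 20 to 120 N. Pads are 22 mm wide; open, the fingers measure 114 mm over their backs; the gripper's body (76 mm by 85 mm) begins 54 mm behind the grasp point. The pads swing forward as they close: fully open they stand 13 mm farther back than shut.
Start: joints at [-1.192, 0.264, 1.604, -0, 1.274, -0.037], TCP at [0.273, -0.617, 0.231] pointing down, gripper open.
Joint ranges: [-2.63, 2.63], [-0.94, 2.18], [0.31, 2.57], [-1.31, 4.45], [0, 2.66], [-2.55, 2.55]. Speed limits (rad/s): [2.57, 2.57, 3.14, 3.14, 3.14, 3.14].

## Interface

Orientations are given as a rotation vector (axis times angle).
In Python, from workcell import * gives the robot as it stands. The module is installed in compiled form; this text tells all that it offers.
- The arm moves only by the tool carry_out, never from a script. Its arguments are lists of equal length, an entry for each row: "offset": the shift along the tool's x, y, z in cm, a list of three; "delta_rot": the turn, a rotation vector about the tool's x, y, z in degrees, a list of three. A call has exactly 5 rows; each row shifts and turns the commanded pose from where the row before left it, along the tool's axes as they then stand; what a row does not reach is not made up. A row lasts 1/12 s, in which the tool goes at most 41.7 mm and 7.16 degrees, less where a joint would pass 70% of its speed; a pose out of reach is approached as far as the arm can. A call is refused whole if a number of a shift passes 4.17 or a number of a turn 7.16, either way. A call with a gripper value outside its range is refused whole. "fingers" is the opening, from -1 (shut) to 1 (fully open), set as the call begins (left out, the last holds). The fingers move at their own pace and stop on an object; "newtons" is the grip in N (left out, the last holds). Time passes only in rows, so rows that do not move let the fingers close, or fill a call up. It gives the time, the measured TCP pose, the force and the opening at its end, in the units of the state.
- read_state(): the state, without advancing time (a new reading comes with each control period).
- read_camera(name): name is "scene" or "top" or "wrist"; returns (picture, depth): 480x640x3 uint8, red, green, blue; 480x640 float32, m along the optical axis (not along the pixel's ray), 0 where there is no reading.
- get_calibration(name): a dict with "fx", "fy", "cx", "cy" (pixels), "R" (3x3) and "t" (3): a world point X has camera coordinates R X + t; the wrist camera has in their place "mount" (4x4, takes a point from camera to tool coordinates, whose origin is the TCP and whose axes are the tool frame's). Camera axes: x right, y down, z forward; pixel columns grow to the right and rows downward; lengths in m; the calibration is good to about 2 mm. A picture is of the moment at which its call begins: read the wrist's pose just before it. get_calibration takes no time and is no camera call.
- finish_job(): hands the job in, once; it reports no verdict.
The state is a dict: "time": time; "q": joint angles; "joint_vel": joint speeds; "joint_torque": joint torques, N m; "tool_pos": TCP position; "tcp_rot": TCP orientation; "wrist_force": force on the tool from outside, world axes, zero at the start; "torque": the same for the moment, N m; "width": opening from 0.0 (shut) to 1.0 (fully open).
Only numpy, scipy, OpenCV 4.12 (cv2) and the standard library are available. Lean on these libraries where they do the work, as an engineer would, in place of code of your own. Each camera call takes 0.05 s, during which the arm holds its last target. There are 200 camera calls.

## Working session

There is one attempt and no reset: what is moved stays moved. The work goes in short steps, Python scripts to look and compute and a tool call to move; the robot and the scene stay as the last step left them, time stands still between calls to the robot, and variables do not carry over. Pictures are saved under pics/ and viewed, about 8 in all and at most 12, crops included, and the job is handed in when it is done.

Besides the shell and the picture viewer there is one more tool, called after ">>>" in YAML: its name, and indented under it one key for each argument. carry_out: Moves the arm, as the interface text tells. Its arguments: {"type":"object","properties":{"offset":{"type":"array"},"delta_rot":{"type":"array"},"fingers":{"type":"number"},"newtons":{"type":"number"}},"required":["offset","delta_rot"]}

```bash
mkdir -p pics; cat >h.py <<'E'
from workcell import *
import numpy as np, cv2
def save(n,im): cv2.imwrite(f'pics/{n}.png',im[:,:,::-1])
def pts(c,d):
    v,u=np.mgrid[:480,:640]
    X=np.stack([(u-c['cx'])/c['fx']*d,(v-c['cy'])/c['fy']*d,d],-1)
    return (X-c['t'])@c['R']
E
python3 - <<'E'
from h import *
for n in('top','scene'):
    p,d=read_camera(n); save(n,p); np.savez(n,p=p,d=d,**get_calibration(n))
    c=get_calibration(n); print(n,c)
s=read_state();print(s)
E
```

```text
top {'fx': 567.8963845912609, 'fy': 567.8963845912609, 'cx': 324.8006917205903, 'cy': 237.810442482691, 'R': array([[-8.13960806e-02, -9.96681416e-01, -9.12907572e-04],
       [-9.73286761e-01,  7.96827305e-02, -2.15321953e-01],
       [ 2.14680132e-01, -1.66378422e-02, -9.76542689e-01]]), 't': array([0.02133503, 0.52510603, 1.37638395])}
scene {'fx': 476.0809860825292, 'fy': 476.0809860825292, 'cx': 317.6008608084673, 'cy': 242.56520225447062, 'R': array([[ 0.69961526,  0.71444151, -0.01057441],
       [ 0.52549521, -0.52450499, -0.66988753],
       [-0.48414179,  0.46310673, -0.74238729]]), 't': array([-0.3605097 , -0.22577027,  1.42749103])}
{'time': 0.1, 'q': array([-1.19192250e+00,  2.64699923e-01,  1.60526737e+00,  1.61049357e-05,
        1.27372838e+00, -3.68800708e-02]), 'joint_vel': array([ 0.00067626, -0.00142651, -0.00282408,  0.00111598, -0.00057136,
       -0.00135214]), 'joint_torque': array([ 5.03392221e-04, -5.16706502e+01, -3.68589342e+01, -9.32055627e-05,
        6.28494963e-03, -7.96155291e-06]), 'tool_pos': array([ 0.272381  , -0.61685498,  0.23005548]), 'tcp_rot': array([ 0.89896917,  1.37941991, -0.89695449]), 'wrist_force': array([-1.23067503, -0.12129857, -0.33790364]), 'torque': array([-0.00257986,  0.00670108, -0.01850563]), 'width': 1.000015865469129}
```

View pics/top.png

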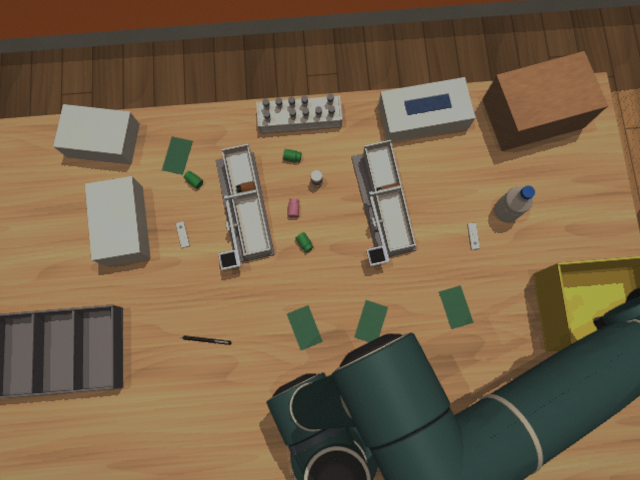

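View pics/scene.png

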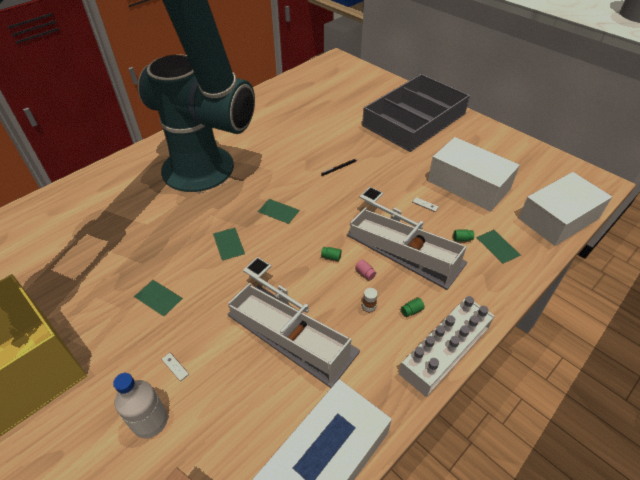

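Top view: two dispensers. The left one has an amber item at about (246,187) and its pad at (229,260). The right one has its item at about (385,188) and its pad at (377,256). The left item looks thicker, so I'll confirm with an enlarged crop and measure the pads.

```bash
python3 - <<'E'
from h import *
T=dict(np.load('top.npz'));S=dict(np.load('scene.npz'))
z=lambda im,x,y,w,h:cv2.resize(im[y:y+h,x:x+w],(400,300),interpolation=cv2.INTER_CUBIC)
a=np.hstack([z(T['p'],206,140,80,60),z(T['p'],345,140,80,60)])
b=np.hstack([z(S['p'],370,210,80,60),z(S['p'],260,295,80,60)])
save('crop',np.vstack([a,b]))
def ray(c,u,v,zz):
    d=c['R'].T@np.array([(u-c['cx'])/c['fx'],(v-c['cy'])/c['fy'],1]);o=-c['R'].T@c['t']
    return o+d*(zz-o[2])/d[2]
for nm,c,boxes in(('top',T,((215,245,28,28),(363,242,28,28))),('scene',S,((355,182,32,26),(240,252,36,30)))):
    P=pts(c,c['d'])
    for x,y,w,h in boxes:
        m=(c['p'][y:y+h,x:x+w].max(2)<50).astype(np.uint8)
        n,l,st,ce=cv2.connectedComponentsWithStats(m)
        k=1+st[1:,4].argmax();mm=l==k
        print(nm,'pad px',ce[k]+[x,y],st[k],'ray67',ray(c,*(ce[k]+[x,y]),.067),'depth',np.median(P[y:y+h,x:x+w][mm],0))
        print(cv2.minAreaRect(np.argwhere(mm)[:,::-1].astype(np.float32)))
    hsv=cv2.cvtColor(c['p'],cv2.COLOR_RGB2HSV)
# amber: within chute
for nm,c,boxes in(('top',T,((230,175,32,22),(368,175,32,22))),('scene',S,((400,228,35,30),(280,315,35,30)))):
    P=pts(c,c['d'])
    for x,y,w,h in boxes:
        q=c['p'][y:y+h,x:x+w].astype(int);m=(q[...,0]-q[...,2]>35)&(q[...,0]<170)
        if m.any():
            p=P[y:y+h,x:x+w][m];print(nm,'amber',m.sum(),np.median(p,0),p[:,2].max(),cv2.minAreaRect(np.argwhere(m)[:,::-1].astype(np.float32)))
# yaw of chutes: points above table, in top view (dispenser)
P=pts(T,T['d'])
for x,y,w,h in((215,140,60,125),(352,135,65,135)):
    p=P[y:y+h,x:x+w].reshape(-1,3);p=p[(p[:,2]>.01)&(p[:,2]<.12)]
    print('rect',cv2.minAreaRect((p[:,:2]*1000).astype(np.float32)))
    e=p[p[:,2]>.035];print(len(e),cv2.fitLine((e[:,:2]).astype(np.float32),cv2.DIST_HUBER,0,.01,.01).ravel())
E
```

```text
top pad px [227.95092025 259.45398773] [  6   8  15  14 163] ray67 [0.48767361 0.22311315 0.067     ] depth [0.48770097 0.22322838 0.06659874]
((12.870590209960938, 14.417646408081055), (12.039642333984375, 13.449688911437988), 77.47119140625)
top pad px [376.57142857 255.36024845] [  6   7  16  14 161] ray67 [ 0.46783735 -0.14617872  0.067     ] depth [ 0.4675349  -0.14620735  0.066862  ]
((13.588235855102539, 13.35293960571289), (12.12678050994873, 13.096923828125), 75.96376037597656)
scene pad px [371.73033708 193.33707865] [10  7 15 10 89] ray67 [0.49184041 0.22166175 0.067     ] depth [0.49119377 0.22208835 0.06602521]
((16.80000114440918, 11.399999618530273), (12.521980285644531, 8.049844741821289), 26.56505012512207)
scene pad px [257.45774648 265.97887324] [  9   7  18  14 142] ray67 [ 0.4702942  -0.14631518  0.067     ] depth [ 0.4700847  -0.1460859   0.06670567]
((17.5, 13.999999046325684), (10.606600761413574, 13.435027122497559), 45.0)
top amber 144 [0.67663732 0.16071434 0.06508528] 1.457184014736045 ((20.648277282714844, 8.020689964294434), (15.150282859802246, 21.60970
[... 169 characters left out ...]
354736328), 56.30992889404297)
scene amber 123 [0.68049498 0.16721556 0.06539754] 0.9046983241686384 ((19.18141746520996, 11.72123908996582), (11.194578170776367, 21.3543643951416), 41.18592834472656)
scene amber 109 [ 0.65164734 -0.19665455  0.05138811] 0.05693772672388692 ((15.624136924743652, 17.11034393310547), (6.228411674499512, 17.771732330322266), 41.6335334777832)
rect ((648.9741821289062, 188.2056884765625), (348.97344970703125, 131.30758666992188), 2.4875540733337402)
2397 [ 0.9945357  -0.1043973   0.69419295  0.18537466]
rect ((623.4277954101562, -188.41030883789062), (172.8301544189453, 367.1390686035156), 84.74349975585938)
2572 [ 0.99035114 -0.13858058  0.6255134  -0.1761398 ]
```

View pics/crop.png

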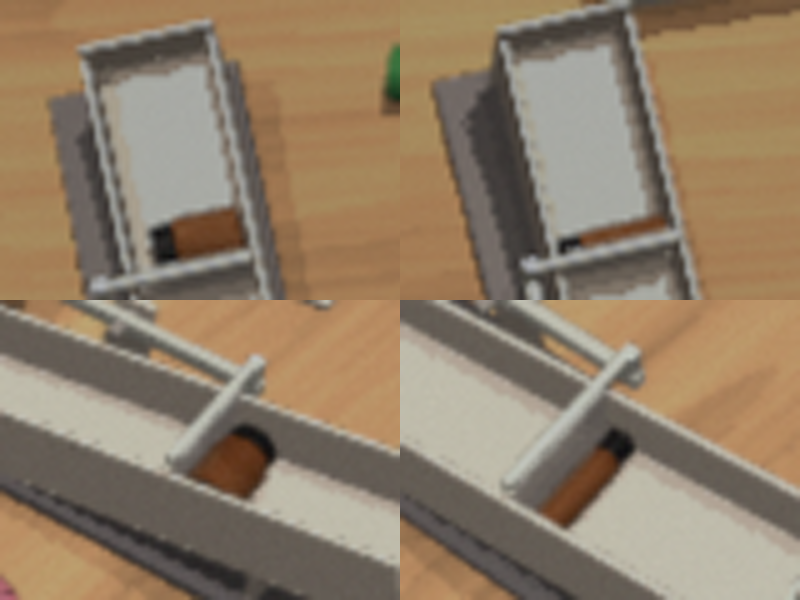

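Crop: the left dispenser's item (top-view pixels 246,187) is short and thick. Its top is at about z 66 mm, which fits 54 + 15. The right one's item is thin, with its top at about 53 mm. So the left pad is the target, at world (0.489, 0.2225, 0.067); its height matches and both views agree. Dispenser yaw is about 0.08.

```bash
python3 - <<'E'
from h import *
from scipy.spatial.transform import Rotation as R
s=read_state();M=R.from_rotvec(s['tcp_rot']).as_matrix();print(M.round(3))
for g in([.49,.2225,.23],):print((M.T@(np.array(g)-s['tool_pos'])*100).round(2))
d=dict(np.load('top.npz'));P=pts(d,d['d']);print('max z bin/bottle',P[255:350,535:640,2].max(),P[180:225,490:540,2].max())
E
```

```text
[[-0.001  0.915  0.404]
 [ 0.002  0.404 -0.915]
 [-1.     0.    -0.002]]
[  0.15  53.81 -68.  ]
max z bin/bottle 1.457184014736045 1.457184014736045
```

>>> carry_out:
  offset:
    - [-1.5, 0, 0]
    - [-1.5, 1, -1.3]
    - [0, 2.15, -2.72]
    - [0, 2.15, -2.72]
    - [0, 2.15, -2.72]
  delta_rot:
    - [0, 0, 0]
    - [0, 0, 0]
    - [0, 0, 0]
    - [0, 0, 0]
    - [0, 0, 0]
  fingers: -1

```text
time: 0.52
tool_pos: [0.3025, -0.4997, 0.2609]
tcp_rot: [0.899, 1.378, -0.898]
wrist_force: [0.7, 0.2, 0.4]
width: 0.299
```

>>> carry_out:
  offset:
    - [0, 2.15, -2.72]
    - [0, 2.15, -2.72]
    - [0, 2.15, -2.72]
    - [0, 2.15, -2.72]
    - [0, 2.15, -2.72]
  delta_rot:
    - [0, 0, 0]
    - [0, 0, 0]
    - [0, 0, 0]
    - [0, 0, 0]
    - [0, 0, 0]

```text
time: 0.93
tool_pos: [0.3458, -0.3311, 0.2608]
tcp_rot: [0.898, 1.378, -0.898]
wrist_force: [0.7, -0.5, 0.2]
width: 0.001
```

>>> carry_out:
  offset:
    - [0, 2.15, -2.72]
    - [0, 2.15, -2.72]
    - [0, 2.15, -2.72]
    - [0, 2.15, -2.72]
    - [0, 2.15, -2.72]
  delta_rot:
    - [0, 0, 0]
    - [0, 0, 0]
    - [0, 0, 0]
    - [0, 0, 0]
    - [0, 0, 0]

```text
time: 1.35
tool_pos: [0.3891, -0.1635, 0.2609]
tcp_rot: [0.898, 1.378, -0.898]
wrist_force: [1.2, 0.1, 0.5]
width: -0.003
```

>>> carry_out:
  offset:
    - [0, 2.15, -2.72]
    - [0, 2.15, -2.72]
    - [0, 2.15, -2.72]
    - [0, 2.15, -2.72]
    - [0, 2.15, -2.72]
  delta_rot:
    - [0, 0, 0]
    - [0, 0, 0]
    - [0, 0, 0]
    - [0, 0, 0]
    - [0, 0, 0]

```text
time: 1.77
tool_pos: [0.4325, 0.0044, 0.2611]
tcp_rot: [0.898, 1.378, -0.898]
wrist_force: [-0.2, 0.0, -0.3]
width: 0.001
```

>>> carry_out:
  offset:
    - [0, 2.15, -2.72]
    - [0, 2.15, -2.72]
    - [0, 2.15, -2.72]
    - [0, 2.15, -2.72]
    - [0, 2.15, -2.72]
  delta_rot:
    - [0, 0, 0]
    - [0, 0, 0]
    - [0, 0, 0]
    - [0, 0, 0]
    - [0, 0, 0]

```text
time: 2.18
tool_pos: [0.4759, 0.1723, 0.2609]
tcp_rot: [0.897, 1.378, -0.898]
wrist_force: [1.0, -0.8, 0.2]
width: -0.0
```

>>> carry_out:
  offset:
    - [1.5, 1.7, -2]
    - [2, 1.2, -1]
    - [2, 0, 0]
    - [2, 0, 0]
    - [0, 0, 0]
  delta_rot:
    - [0, 0, 0]
    - [0, 0, 0]
    - [0, 0, 0]
    - [0, 0, 0]
    - [0, 0, 0]

```text
time: 2.6
tool_pos: [0.4871, 0.2089, 0.181]
tcp_rot: [0.891, 1.384, -0.904]
wrist_force: [-0.0, -0.4, -0.2]
width: -0.001
```

>>> carry_out:
  offset:
    - [0, 1, -1.2]
    - [2, 0, 0]
    - [2, 0, 0]
    - [2, 0, 0]
    - [0, 0, 0]
  delta_rot:
    - [0, 0, 0]
    - [0, 0, 0]
    - [0, 0, 0]
    - [0, 0, 0]
    - [0, 0, 0]

```text
time: 3.02
tool_pos: [0.4932, 0.2244, 0.1238]
tcp_rot: [0.895, 1.381, -0.901]
wrist_force: [-1.4, -0.3, -0.8]
width: -0.005
```

```bash
python3 - <<'E'
from h import *
s=read_state();print(s['tool_pos'],s['wrist_force'])
a,_=read_camera('top');b,_=read_camera('scene');w,_=read_camera('wrist')
z=lambda im,x,y,w,h:cv2.resize(im[y:y+h,x:x+w],(400,300),interpolation=cv2.INTER_CUBIC)
save('pre',np.vstack([np.hstack([z(a,180,150,160,120),z(b,320,130,160,120)]),np.hstack([z(w,0,0,640,480),z(b,345,165,60,45)])]))
E
```

```text
[0.49316123 0.22436943 0.12378304] [-1.41763455 -0.27870881 -0.81373537]
```

View pics/pre.png

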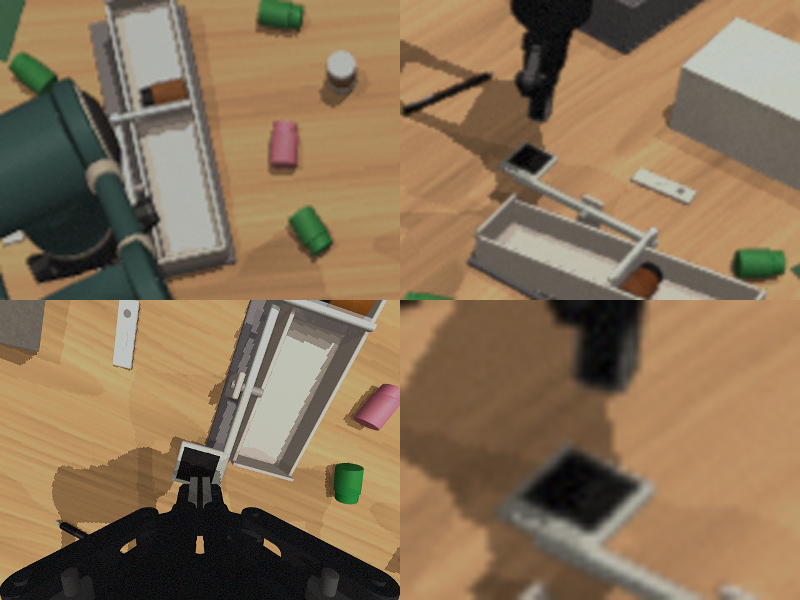

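Wrist and scene views: the shut fingers hang right over the black pad and clear of the chute. I'll press now.

>>> carry_out:
  offset:
    - [2, 0, 0]
    - [2, 0, 0]
    - [1, 0, 0]
    - [0.5, 0, 0]
    - [0, 0, 0]
  delta_rot:
    - [0, 0, 0]
    - [0, 0, 0]
    - [0, 0, 0]
    - [0, 0, 0]
    - [0, 0, 0]

```text
time: 3.58
tool_pos: [0.4948, 0.2246, 0.0712]
tcp_rot: [0.898, 1.378, -0.898]
wrist_force: [-0.0, -0.5, -0.9]
width: -0.004
```

>>> carry_out:
  offset:
    - [0.7, 0, 0]
    - [0.7, 0, 0]
    - [0.7, 0, 0]
    - [0.6, 0, 0]
    - [0, 0, 0]
  delta_rot:
    - [0, 0, 0]
    - [0, 0, 0]
    - [0, 0, 0]
    - [0, 0, 0]
    - [0, 0, 0]

```text
time: 4.0
tool_pos: [0.4947, 0.2246, 0.0435]
tcp_rot: [0.897, 1.378, -0.898]
wrist_force: [-0.1, -0.2, 2.5]
width: 0.002
```

>>> carry_out:
  offset:
    - [0.7, 0, 0]
    - [0.6, 0, 0]
    - [0.2, 0, 0]
    - [0, 0, 0]
    - [0, 0, 0]
  delta_rot:
    - [0, 0, 0]
    - [0, 0, 0]
    - [0, 0, 0]
    - [0, 0, 0]
    - [0, 0, 0]

```text
time: 4.42
tool_pos: [0.4942, 0.2244, 0.0288]
tcp_rot: [0.897, 1.379, -0.899]
wrist_force: [-1.1, -0.8, 4.1]
width: 0.0
```

>>> carry_out:
  offset:
    - [0.2, 0, 0]
    - [0.1, 0, 0]
    - [0, 0, 0]
    - [0, 0, 0]
    - [0, 0, 0]
  delta_rot:
    - [0, 0, 0]
    - [0, 0, 0]
    - [0, 0, 0]
    - [0, 0, 0]
    - [0, 0, 0]

```text
time: 4.83
tool_pos: [0.4948, 0.2246, 0.0273]
tcp_rot: [0.897, 1.378, -0.898]
wrist_force: [-3.4, -2.1, 10.8]
width: -0.001
```

>>> carry_out:
  offset:
    - [0, 0, 0]
    - [0, 0, 0]
    - [0, 0, 0]
    - [0, 0, 0]
    - [0, 0, 0]
  delta_rot:
    - [0, 0, 0]
    - [0, 0, 0]
    - [0, 0, 0]
    - [0, 0, 0]
    - [0, 0, 0]

```text
time: 5.25
tool_pos: [0.4948, 0.2245, 0.0274]
tcp_rot: [0.897, 1.378, -0.898]
wrist_force: [-4.0, -2.8, 11.0]
width: 0.001
```

>>> carry_out:
  offset:
    - [0, 0, 0]
    - [0, 0, 0]
    - [0, 0, 0]
    - [0, 0, 0]
    - [0, 0, 0]
  delta_rot:
    - [0, 0, 0]
    - [0, 0, 0]
    - [0, 0, 0]
    - [0, 0, 0]
    - [0, 0, 0]

```text
time: 5.67
tool_pos: [0.4948, 0.2246, 0.0274]
tcp_rot: [0.897, 1.378, -0.898]
wrist_force: [-3.1, -2.1, 10.1]
width: -0.001
```

```bash
python3 - <<'E'
from h import *
s=read_state();print(s['tool_pos'],s['wrist_force'])
a,_=read_camera('top');b,_=read_camera('scene');w,_=read_camera('wrist')
z=lambda im,x,y,w,h:cv2.resize(im[y:y+h,x:x+w],(400,300),interpolation=cv2.INTER_CUBIC)
save('press',np.vstack([np.hstack([z(a,180,150,160,120),z(b,320,130,160,120)]),np.hstack([z(w,0,0,640,480),z(w,300,0,320,240)])]))
E
```

```text
[0.49482164 0.22458116 0.02735561] [-3.09739562 -2.12407734 10.13531211]
```

View pics/press.png

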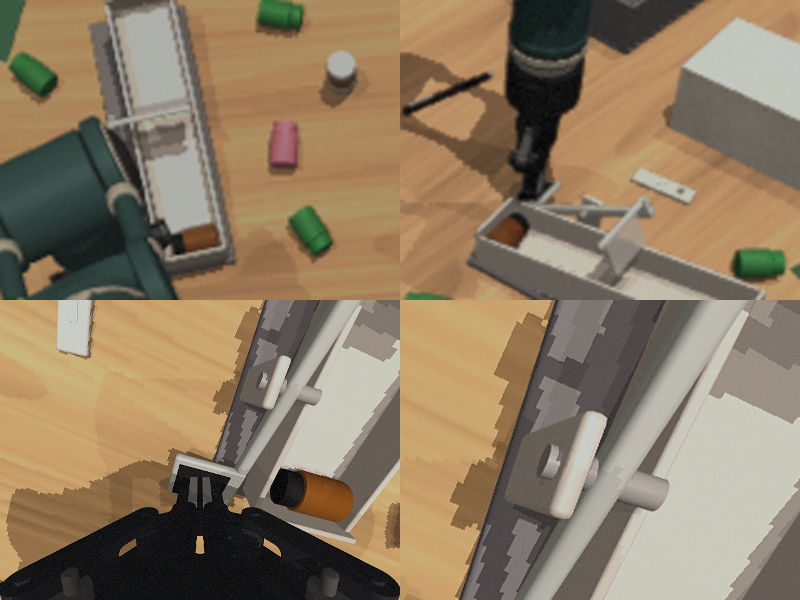

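The pad is at its stop (10 N, z 27 mm), the gate is up and the vial lies at the bottom stop. I'll hold a little longer and compare two frames to confirm it is at rest.

>>> carry_out:
  offset:
    - [0, 0, 0]
    - [0, 0, 0]
    - [0, 0, 0]
    - [0, 0, 0]
    - [0, 0, 0]
  delta_rot:
    - [0, 0, 0]
    - [0, 0, 0]
    - [0, 0, 0]
    - [0, 0, 0]
    - [0, 0, 0]

```text
time: 6.23
tool_pos: [0.4948, 0.2246, 0.0273]
tcp_rot: [0.897, 1.378, -0.898]
wrist_force: [-3.9, -2.7, 11.8]
width: -0.004
```

>>> carry_out:
  offset:
    - [0, 0, 0]
    - [0, 0, 0]
    - [0, 0, 0]
    - [0, 0, 0]
    - [0, 0, 0]
  delta_rot:
    - [0, 0, 0]
    - [0, 0, 0]
    - [0, 0, 0]
    - [0, 0, 0]
    - [0, 0, 0]

```text
time: 6.65
tool_pos: [0.4948, 0.2246, 0.0273]
tcp_rot: [0.897, 1.378, -0.898]
wrist_force: [-4.3, -2.1, 10.8]
width: -0.002
```

```bash
python3 - <<'E'
from h import *
def am():
    w,_=read_camera('wrist');h=cv2.cvtColor(w,cv2.COLOR_RGB2HSV)[250:400,420:580]
    m=(h[...,1]>150)&(h[...,0]<22);return np.argwhere(m).mean(0).round(2),m.sum()
print(am());[read_camera('top') for _ in range(4)];print(am())
E
```

```text
(array([66.5 , 98.51]), np.int64(5397))
(array([66.54, 98.47]), np.int64(5393))
```

The vial is at rest, so I'll release gently, straight up.

>>> carry_out:
  offset:
    - [-0.7, 0, 0]
    - [-0.8, 0, 0]
    - [-0.8, 0, 0]
    - [-0.8, 0, 0]
    - [-0.8, 0, 0]
  delta_rot:
    - [0, 0, 0]
    - [0, 0, 0]
    - [0, 0, 0]
    - [0, 0, 0]
    - [0, 0, 0]

```text
time: 7.37
tool_pos: [0.4952, 0.2247, 0.0661]
tcp_rot: [0.898, 1.377, -0.897]
wrist_force: [-0.8, -1.1, 0.7]
width: -0.002
```

>>> carry_out:
  offset:
    - [-1, 0, 0]
    - [-2, 0, 0]
    - [-3, 0, 0]
    - [-3, 0, 0]
    - [-3, 0, 0]
  delta_rot:
    - [0, 0, 0]
    - [0, 0, 0]
    - [0, 0, 0]
    - [0, 0, 0]
    - [0, 0, 0]

```text
time: 7.78
tool_pos: [0.4951, 0.2246, 0.1871]
tcp_rot: [0.898, 1.377, -0.897]
wrist_force: [0.6, -0.3, -0.5]
width: 0.0
```

>>> carry_out:
  offset:
    - [0, 0, 0]
    - [0, 0, 0]
    - [0, 0, 0]
    - [0, 0, 0]
    - [0, 0, 0]
  delta_rot:
    - [0, 0, 0]
    - [0, 0, 0]
    - [0, 0, 0]
    - [0, 0, 0]
    - [0, 0, 0]

```text
time: 8.2
tool_pos: [0.4938, 0.2242, 0.1835]
tcp_rot: [0.896, 1.38, -0.9]
wrist_force: [0.6, -0.1, 0.8]
width: 0.001
```

```bash
python3 - <<'E'
from h import *
s=read_state();print(s['time'],s['tool_pos'],s['wrist_force'])
a,_=read_camera('top');b,_=read_camera('scene');w,_=read_camera('wrist')
z=lambda im,x,y,w,h:cv2.resize(im[y:y+h,x:x+w],(400,300),interpolation=cv2.INTER_CUBIC)
save('end',np.vstack([np.hstack([z(a,160,130,280,210),z(b,320,130,160,120)]),np.hstack([z(w,0,0,640,480),z(b,220,200,240,180)])]))
E
```

```text
8.2 [0.49381025 0.22417289 0.18349629] [ 0.61829692 -0.08274085  0.81068378]
```

View pics/end.png

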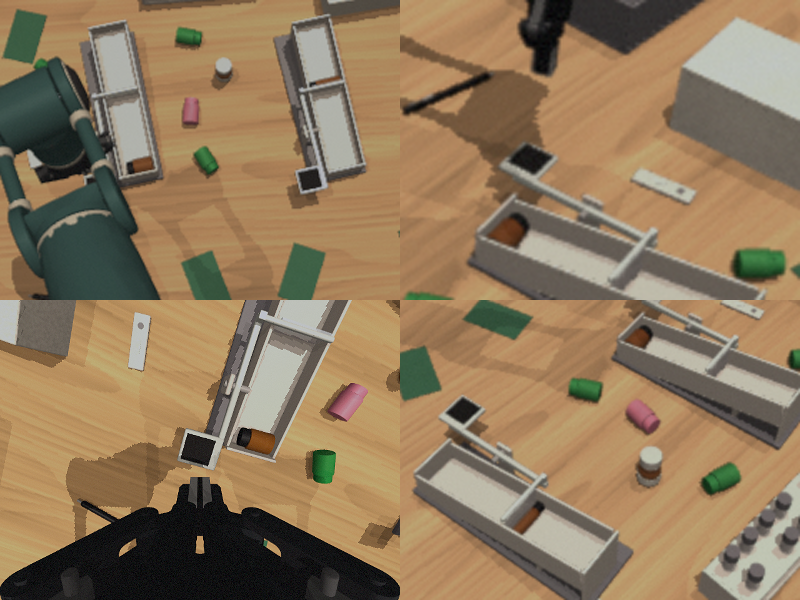

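The pad is back up, the gate is shut and the vial lies at the bottom stop. The other dispenser and the rest of the scene look unchanged, and the fingers are clear.

```bash
python3 -c "
from workcell import *
print(finish_job())"
```

```text
the job is handed in; nothing more can be done
None
```

The job is done and handed in. I pressed the left dispenser's pad, the one with the short thick vial, and the vial now rests against the bottom stop with the gate shut again.

- **Press:** I pushed with shut fingertips down to the stop at z ≈ 27 mm, with about 11 N of force. I held it about 2 s, until two camera frames showed the vial lying still at the bottom, then released straight up.
- **Last checks:** The final pictures showed the pad back up, the gate shut and the vial at the stop. The tube was still behind its own shut gate, and nothing else visible had moved. The fingers were about 115 mm above the pad, with wrist force near zero. The clock read about 8.2 s.
- **Disagreement:** The two cameras differed by about 4 mm on where the pad was. That was harmless on a 44 x 50 mm pad, and no check failed.

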